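Sort bolts and bushes into the tote, then hold the tote up level

ROBOT

A 7-joint arm with a two-finger parallel gripper is mounted at the origin on the work surface. World frame = base frame: x ahead of the robot, y to its left, z up, the work surface at z = 0. Lengths are in m, angles in rad, forces in N, time in s.
With the tool pointing down it reaches from about 0.4 to 0.85 m from the base axis. Payload 10.4 kg.
Tool frame: the origin (TCP) lies at the very end of the fingers, on their centre line; the grasp point (between the pads) lies 19 mm behind it; z points along the fingers, y is the line along which they close (so a half turn about z gives the same grasp; the last joint's range is limited). The gripper opens to 85 mm and grips with 20 to 120 N. Pads are 22 mm wide; open, the fingers measure 114 mm over their backs; the gripper's body (76 mm by 85 mm) begins 54 mm behind the grasp point. The pads swing forward as they close: fully open they stand 13 mm farther back than shut.
Start: joints at [1.095, 0.332, -0.065, 1.46, 0.022, 1.35, -0.088], TCP at [0.273, -0.562, 0.231] pointing down, gripper open.
Joint ranges: [-2.6, 2.6], [-0.5, 2.12], [-1.47, 1.34], [0.16, 2.42], [-1.27, 4.41], [0.06, 2.06], [-2.6, 2.6]. Speed limits (rad/s): [2.22, 2.22, 2.79, 2.79, 3.14, 3.14, 3.14].

INTERFACE

Orientations are given as a unit quaternion [x, y, z, w].
In Python, from workcell import manip, vision, order gives the robot as it stands. The module is installed in compiled form; this text tells all that it offers.
- The arm moves only by the tool move_arm, never from a script. Its argument "motion" is a list of rows, each a list of 3 entries, a list of its own where there are three numbers: the shift along the tool's x, y, z scaled (see below), then the turn, a rotation vector about the tool's x, y, z scaled (see below), then the opening, from -1 (shut) to 1 (fully open). In form: [[[dx, dy, dz], [wx, wy, wz], hand], ...]. A call has 1 to 12 rows; each row shifts and turns the commanded pose from where the row before left it, along the tool's axes as they then stand; what a row does not reach is not made up. The controller multiplies each number of a shift by 0.75 m and each number of a turn by pi/4 rad. A row lasts 1/10 s, in which the tool goes at most 50 mm and 8.59 degrees, less where a joint would pass 70% of its speed; a pose out of reach is approached as far as the arm can. A call with a number of a shift or a turn outside -1 to 1 is refused whole. A call with a gripper value outside its range is refused whole. The fingers move at their own pace and stop on an object; "newtons" is the grip in N (left out, the last holds). Time passes only in rows, so rows that do not move let the fingers close. It gives the time, the measured TCP pose, the force, the opening and the grip force at its end, in the units of the state.
- manip.get_obs(): the state, without advancing time (a new reading comes with each control period).
- vision.camera(name): name is "side" or "top"; returns a dict with "pixels" (400x640x3 uint8, red, green, blue), "fx", "fy", "cx", "cy" (pixels), "R" (3x3) and "t" (3): a world point X has camera coordinates R X + t. Camera axes: x right, y down, z forward; pixel columns grow to the right and rows downward; lengths in m; the calibration is good to about 2 mm. A picture is of the moment at which its call begins. There is no depth.
- order.hand_in(): hands the job in; it is judged then, once.
The state is a dict: "clock": time; "joint_pos": joint angles; "joint_velocities": joint speeds; "tau": joint torques, N m; "position": TCP position; "ee_rot": TCP orientation; "ft_force": force on the tool from outside, world axes, zero at the start; "torque": the same for the moment, N m; "grip_width": opening from 0.0 (shut) to 1.0 (fully open); "grasp_force": force on a finger pad.
Only numpy, scipy, OpenCV 4.12 (cv2) and the standard library are available. Lean on these libraries where they do the work, as an engineer would, in place of code of your own. Each camera call takes 0.05 s, during which the arm holds its last target. There are 200 camera calls.

TASK

Place the two loose hex bolts and the loose guide bush from the bench in the tote without dropping them from a height, each in the compartment that already has one of its kind in it. Then pick the tote up by its handle bar and keep it level, still and about 12 cm clear of the bench with everything in it; finish while holding it, do not put it down. Leave the oil can, the spanner and the V-block where they are.

Things in the scene. Friction and masses are not known exactly. Their poses are not given: they have to be found in the camera images.
- tote: loose open plywood carrying tote, 240 mm long (its x), 190 mm wide (its y), 0.3 to 0.45 kg empty, up to 1 kg loaded; origin at the centre of its underside, z up. Floor, outer walls and middle divider are 6 mm thick, walls and divider 46 mm high overall. The divider runs along x at y = 0. At each end of it a post 44 mm wide (y) and 90 mm high carries the handle bar
- tote_handle (a point): middle of the tote's handle bar, 81 mm above the underside, where the loaded tote balances best; same axes as the tote. The bar is flat-sided, runs along x over the divider, 228 mm long, 16 mm wide (y), from 72 to 90 mm above the underside; open space between it and the divider
- tote_left (a point): centre of the floor of the tote's +y compartment (6 mm above the underside, 46 mm from the middle); the compartment is 228 mm long (x), 86 mm wide (y)
- tote_right (a point): centre of the floor of the tote's -y compartment, same size as the other, 46 mm from the middle on the -y side
- bolt_in: steel hex bolt, 50 mm tall, at the start standing on its head with the round shank up: dark hex head 24 mm across flats (28 mm across corners) and 10 mm thick at the bottom, round shank 16 mm in diameter from 10 to 50 mm height; 0.10 kg; origin at the centre of the head's underside, z along the shank. At the start it stands in one of the tote's compartments, in the half towards the tote's -x end
- bush_in: plain bright steel guide bush, a short thick tube standing on end, 34 mm outside diameter, 20 mm bore, 26 mm tall; 0.12 kg; origin at the centre of its underside, z along the bore. At the start it stands in the tote's other compartment, in the half towards the tote's -x end
- bolt_a: steel hex bolt, 50 mm tall, at the start standing on its head with the round shank up: dark hex head 24 mm across flats (28 mm across corners) and 10 mm thick at the bottom, round shank 16 mm in diameter from 10 to 50 mm height; 0.10 kg; origin at the centre of the head's underside, z along the shank. Loose on the bench at the start
- bolt_b: steel hex bolt, 50 mm tall, at the start standing on its head with the round shank up: dark hex head 24 mm across flats (28 mm across corners) and 10 mm thick at the bottom, round shank 16 mm in diameter from 10 to 50 mm height; 0.10 kg; origin at the centre of the head's underside, z along the shank. Loose on the bench at the start
- bush_a: plain bright steel guide bush, a short thick tube standing on end, 34 mm outside diameter, 20 mm bore, 26 mm tall; 0.12 kg; origin at the centre of its underside, z along the bore. Loose on the bench at the start
- oil_can: bystander: green oil can, 64 mm in diameter, narrowing above 70 mm to a thin spout 150 mm high; origin at the centre of its underside
- spanner: bystander: steel spanner 200 mm long lying on the bench along its own x; origin at the middle of its underside
- v_block: bystander: dark steel V-block, 70 x 50 mm, 52 mm tall; origin at the centre of its underside

How it is judged:
On the way, in this order (a step that is already met when the one before it is completed fails the run):
1. all bolts in one compartment and all bushes in the other, let go, the tote still standing on the bench (x of bolt_in in the frame of tote between -0.115 and 0.115 m and y of bolt_in in the frame of tote between -0.091 and 0.091 m and z of bolt_in in the frame of tote between -0.005 and 0.055 m and x of bolt_a in the frame of tote between -0.115 and 0.115 m and y of bolt_a in the frame of tote between -0.091 and 0.091 m and z of bolt_a in the frame of tote between -0.005 and 0.055 m and x of bolt_b in the frame of tote between -0.115 and 0.115 m and y of bolt_b in the frame of tote between -0.091 and 0.091 m and z of bolt_b in the frame of tote between -0.005 and 0.055 m and x of bush_in in the frame of tote between -0.115 and 0.115 m and y of bush_in in the frame of tote between -0.091 and 0.091 m and z of bush_in in the frame of tote between -0.005 and 0.055 m and x of bush_a in the frame of tote between -0.115 and 0.115 m and y of bush_a in the frame of tote between -0.091 and 0.091 m and z of bush_a in the frame of tote between -0.005 and 0.055 m and ((y of each of bolt_in, bolt_a, bolt_b in the frame of tote above 0.004 m and y of each of bush_in, bush_a in the frame of tote below -0.004 m) or (y of each of bolt_in, bolt_a, bolt_b in the frame of tote below -0.004 m and y of each of bush_in, bush_a in the frame of tote above 0.004 m)) and contact force between each of bolt_in, bolt_a, bolt_b, bush_in, bush_a and the fingers below 0.2 N and height (world z) of tote below 0.01 m), for 0.2 s.
2. the tote lifted clear of the bench, level, in the fingers (angle between tote's own z axis and vertical below 0.1 rad and height (world z) of tote above 0.08 m and contact force between tote and the fingers above 2 N), for 0.2 s.
At the end, for the whole second after the job is handed in: The tote hangs in the closed fingers with its underside 80 to 200 mm above the bench, within 0.10 rad of level, still (under 20 mm/s and 0.1 rad/s) and not touching the bystanders; the three bolts are in one compartment and the two bushes in the other, untouched by the fingers (all of step 2 and x of bolt_in in the frame of tote between -0.115 and 0.115 m and y of bolt_in in the frame of tote between -0.091 and 0.091 m and z of bolt_in in the frame of tote between -0.005 and 0.055 m and x of bolt_a in the frame of tote between -0.115 and 0.115 m and y of bolt_a in the frame of tote between -0.091 and 0.091 m and z of bolt_a in the frame of tote between -0.005 and 0.055 m and x of bolt_b in the frame of tote between -0.115 and 0.115 m and y of bolt_b in the frame of tote between -0.091 and 0.091 m and z of bolt_b in the frame of tote between -0.005 and 0.055 m and x of bush_in in the frame of tote between -0.115 and 0.115 m and y of bush_in in the frame of tote between -0.091 and 0.091 m and z of bush_in in the frame of tote between -0.005 and 0.055 m and x of bush_a in the frame of tote between -0.115 and 0.115 m and y of bush_a in the frame of tote between -0.091 and 0.091 m and z of bush_a in the frame of tote between -0.005 and 0.055 m and ((y of each of bolt_in, bolt_a, bolt_b in the frame of tote above 0.004 m and y of each of bush_in, bush_a in the frame of tote below -0.004 m) or (y of each of bolt_in, bolt_a, bolt_b in the frame of tote below -0.004 m and y of each of bush_in, bush_a in the frame of tote above 0.004 m)) and contact force between each of bolt_in, bolt_a, bolt_b, bush_in, bush_a and the fingers below 0.2 N and contact force between tote and oil_can below 0.2 N and contact force between tote and spanner below 0.2 N and contact force between tote and v_block below 0.2 N and height (world z) of tote below 0.2 m and linear speed of tote below 0.02 m/s and angular speed of tote below 0.1 rad/s); the arm keeps its last pose, push and grip.
It fails at once if the tote tipped by more than about 17 degrees (angle between tote's own z axis and vertical above 0.3 rad).
It fails at once if a part dropped into the tote from a height (landing faster than 1 m/s) ((horizontal distance between bolt_in and tote below 0.1 m and z of bolt_in in the frame of tote below 0.05 m and linear speed of bolt_in above 1 m/s) or (horizontal distance between bolt_a and tote below 0.1 m and z of bolt_a in the frame of tote below 0.05 m and linear speed of bolt_a above 1 m/s) or (horizontal distance between bolt_b and tote below 0.1 m and z of bolt_b in the frame of tote below 0.05 m and linear speed of bolt_b above 1 m/s) or (horizontal distance between bush_in and tote below 0.1 m and z of bush_in in the frame of tote below 0.05 m and linear speed of bush_in above 1 m/s) or (horizontal distance between bush_a and tote below 0.1 m and z of bush_a in the frame of tote below 0.05 m and linear speed of bush_a above 1 m/s)).
It fails at once if a bystander moved by more than 20 mm (distance of any of oil_can, spanner, v_block from where it was at the start of the episode above 0.02 m).
It also fails if it takes over 72 s, if anything falls off the work surface, if the arm or the gripper's body presses on something with over 40 N, if the wrist force passes 120 N, or if a joint passes its speed limit or range.

## Working session

There is one attempt and no reset: what is moved stays moved. The work goes in short steps, Python scripts to look and compute and a tool call to move; the robot and the scene stay as the last step left them, time stands still between calls to the robot, and variables do not carry over. Pictures are saved under pics/ and viewed, at most 10 in all, crops included, and the job is handed in when it is done.

Besides the shell and the picture viewer there is one more tool, called after "Emit:" in YAML: its name, and indented under it one key for each argument. move_arm: Moves the arm, as the interface text tells. Its arguments: {"type":"object","properties":{"motion":{"type":"array"},"newtons":{"type":"number"}},"required":["motion"]}

```bash
mkdir -p pics; python3 - <<'E'
from workcell import manip, vision, order
import cv2
print(manip.get_obs())
for n in("top","side"):
    c=vision.camera(n); print(n,c["fx"],c["fy"],c["cx"],c["cy"],c["R"],c["t"])
    cv2.imwrite(f"pics/{n}0.png",c["pixels"][:,:,::-1])
E
```

```text
{'clock': 0.0, 'joint_pos': array([ 1.09539076,  0.3328932 , -0.06470961,  1.46094181,  0.0216251 ,
        1.34989449, -0.08850906]), 'joint_velocities': array([ 0.00160049, -0.00163398,  0.00056698,  0.00071489,  0.00040694,
        0.00077547,  0.00041033]), 'tau': array([ 8.49267853e-04, -6.25449228e+01,  5.04323957e-02, -3.91608310e+01,
        1.64405216e-02,  9.75245086e-03,  8.44365815e-06]), 'position': array([ 0.27326036, -0.56168137,  0.2305024 ]), 'ee_rot': array([ 9.74476947e-01,  2.24486438e-01, -2.04043562e-04, -6.90683674e-04]), 'ft_force': array([ 0.09113642,  0.03911446, -0.18354138]), 'torque': array([-0.00412765, -0.02909735,  0.03386332]), 'grasp_force': 0.0, 'grip_width': 1.0002361672704962}
top 402.59798009683146 402.59798009683146 318.03840603262006 199.37694585779514 [[-1.07199148e-03 -9.99968055e-01  7.92079456e-03]
 [-9.85948401e-01 -2.66248419e-04 -1.67049933e-01]
 [ 1.67046706e-01 -7.98857083e-03 -9.85916620e-01]] [-0.05178531  0.55817959  1.04924977]
side 421.386575339808 421.386575339808 321.84423159870215 195.52718102572928 [[-0.78867721 -0.61479902 -0.00322773]
 [-0.29145797  0.37850071 -0.87851549]
 [ 0.54133216 -0.6919244  -0.47770296]] [0.41082151 0.28206591 0.75249636]
```

View pics/top0.png

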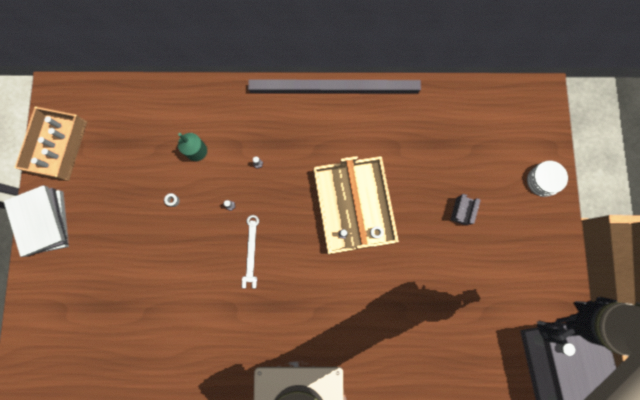

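View pics/side0.png

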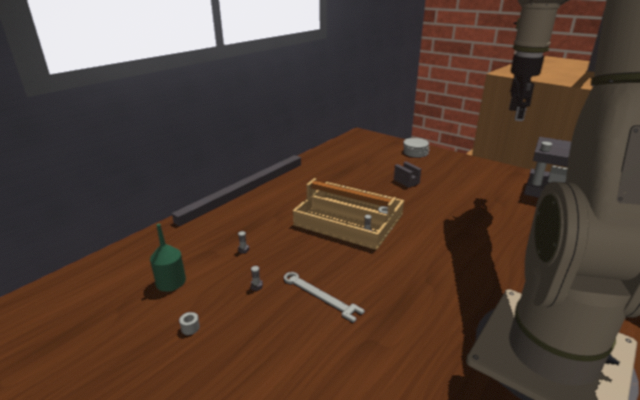

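The top view shows the bolts at about (257,162) and (229,204), the loose bush at (171,200), and the tote centred near (356,204). Its -x end is at the bottom, with bolt_in at (344,233) on the +y side and bush_in at (376,232) on the -y side. The side view confirms this: all the parts are upright and the oil can and spanner are nearby.

```bash
cat > h.py <<'E'
import numpy as np, cv2
from scipy.spatial.transform import Rotation as Ro
from workcell import manip, vision, order
def ray(c,uv,z):
    d=c["R"].T@np.array([(uv[0]-c["cx"])/c["fx"],(uv[1]-c["cy"])/c["fy"],1.]); C=-c["R"].T@c["t"]
    return C+d*(z-C[2])/d[2]
def tri(pairs):
    A=np.zeros((3,3));b=np.zeros(3)
    for c,uv in pairs:
        C=-c["R"].T@c["t"]; d=ray(c,uv,0)-C; d/=np.linalg.norm(d); P=np.eye(3)-np.outer(d,d); A+=P;b+=P@C
    return np.linalg.solve(A,b)
def blob(m,uv,r):
    w=np.zeros_like(m); cv2.circle(w,tuple(int(v) for v in uv),r,255,-1)
    n,l,s,c=cv2.connectedComponentsWithStats(m&w)
    k=1+np.argmax(s[1:,4]); return c[k],s[k],(l==k)
E
python3 - <<'E'
from h import *
t=vision.camera("top"); s=vision.camera("side")
for c in(t,s): c["hsv"]=cv2.cvtColor(c["pixels"],cv2.COLOR_RGB2HSV)
m=lambda c,v=130:cv2.inRange(c["hsv"],(0,0,v),(180,70,255))
for n,a,b,h in(("bolt far",(257,160),(242,235),.05),("bolt near",(229,204),(256,270),.05),("bush",(171,200),(189,320),.026),):
    p,st,_=blob(m(t),a,9);q,st2,_=blob(m(s),b,14)
    print(n,p,st,q,st2,ray(t,p,h),ray(s,q,h))
for n,a,h in(("bolt_in",(344,233),.056),("bush_in",(376,232),.032)):
    p,st,_=blob(m(t),a,9); print(n,p,st,ray(t,p,h))
# handle, tote
P=t["pixels"][150:262,305:405]
cv2.imwrite("pics/crops.png",np.hstack([cv2.resize(P[:,:,::-1],None,fx=5,fy=5,interpolation=2),cv2.resize(t["pixels"][145:257,165:225+5,::-1],None,fx=4,fy=5,interpolation=2)]))
print(t["hsv"][200,350:364].tolist())
E
```

```text
bolt far [256.90384615 160.17307692] [253 156  10  11  52] [241.5   232.875] [239 232   6   3  16] [0.66730974 0.11652792 0.05      ] [0.66911198 0.1217716  0.05      ]
bolt near [228.3        203.36666667] [223 200  11  10  60] [254.84 267.88] [252 266   7   5  25] [0.54665836 0.19093338 0.05      ] [0.54737662 0.19581202 0.05      ]
bush [170.65413534 199.2556391 ] [164 193  15  13 133] [188.2972973  317.90990991] [180 312  18  13 111] [0.56197402 0.35588355 0.026     ] [0.56140551 0.35827461 0.026     ]
bolt_in [343.52542373 233.27118644] [339 229   9  10  59] [ 0.46508372 -0.11975198  0.056     ]
bush_in [376.60204082 231.91326531] [369 223  16  19 196] [ 0.47076694 -0.21176776  0.032     ]
[[18, 99, 155], [17, 99, 139], [16, 108, 111], [13, 136, 122], [12, 152, 188], [13, 149, 229], [14, 147, 237], [14, 146, 237], [15, 141, 238], [19, 112, 245], [25, 70, 253], [27, 43, 255], [28, 38, 255], [28, 37, 255]]
```

View pics/crops.png

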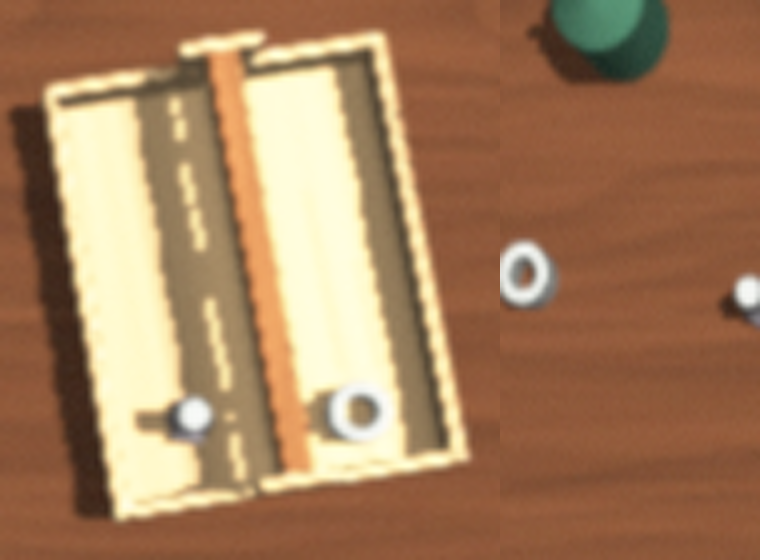

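```bash
python3 - <<'E'
from h import *
t=vision.camera("top"); 
hsv=cv2.cvtColor(t["pixels"],cv2.COLOR_RGB2HSV)
for v in(170,200,225):
  m=cv2.inRange(hsv,(0,0,v),(180,70,255))
  for n,a,h in(("bolt far",(257,160),.05),("bolt near",(227,204),.05),("bush",(171,200),.026)):
    p,st,_=blob(m,a,9); bc=st[:2]+(st[2:4]-1)/2; print(v,n,p,st,ray(t,p,h),ray(t,bc,h))
c=[ray(t,(u/5+304.6,w/5+149.6),.046) for u,w in((44,88),(384,34),(468,460),(118,518))]
c=np.array(c)[:,:2]; print(c,c.mean(0),[np.linalg.norm(c[i]-c[i-1]) for i in range(4)])
ax=(c[0]+c[1]-c[2]-c[3]);print("yaw rim",np.arctan2(ax[1],ax[0]))
o=cv2.inRange(hsv,(8,125,170),(16,255,255)); _,st,l=blob(o,(356,205),55); print(st)
ys,xs=np.nonzero(l); q=np.array([ray(t,(x,y),.09)[:2] for x,y in zip(xs,ys)])
L=cv2.fitLine(q.astype(np.float32),cv2.DIST_L2,0,.001,.001).ravel(); L[:2]*=np.sign(L[0]); k=(q-L[2:])@L[:2]
print("bar yaw",np.arctan2(L[1],L[0]),"mid",L[2:]+L[:2]*(k.min()+k.max())/2,"len",np.ptp(k))
E
```

```text
170 bolt far [255.5        158.66666667] [253 156   6   6  30] [0.67159318 0.12050193 0.05      ] [0.67206789 0.12051373 0.05      ]
170 bolt near [226.5 202.5] [224 200   6   6  32] [0.54903353 0.19588443 0.05      ] [0.54903353 0.19588443 0.05      ]
170 bush [170.16326531 198.92857143] [164 193  13  13  98] [0.56289224 0.35729385 0.026     ] [0.56269148 0.35773254 0.026     ]
200 bolt far [255.6  158.96] [253 157   6   5  25] [0.67075815 0.12020555 0.05      ] [0.67064395 0.12047835 0.05      ]
200 bolt near [226.7826087  202.86956522] [224 201   6   5  23] [0.54802026 0.19508336 0.05      ] [0.5476625  0.19583391 0.05      ]
200 bush [170.32352941 199.11764706] [165 194  12  11  68] [0.5623613  0.35681949 0.026     ] [0.56269187 0.35635211 0.026     ]
225 bolt far [255.5 159. ] [254 157   4   5  16] [0.67064395 0.12047835 0.05      ] [0.67064395 0.12047835 0.05      ]
225 bolt near [226.625 202.75 ] [225 201   4   5  16] [0.54834801 0.19552135 0.05      ] [0.5476625  0.19583391 0.05      ]
225 bush [170.09090909 198.84090909] [165 194  11  11  44] [0.56313843 0.35750843 0.026     ] [0.56269148 0.35773254 0.026     ]
[[ 0.64853717 -0.03929956]
 [ 0.67958349 -0.22830532]
 [ 0.44351949 -0.26696821]
 [ 0.41280326 -0.07896083]] [ 0.54611085 -0.15338348] [np.float64(0.23904705329869635), np.float64(0.19153864022832762), np.float64(0.2392091782158997), np.float64(0.19050002592044407)]
yaw rim 0.16451170853148883
[347 160  20  84 462]
bar yaw 0.16339952 mid [ 0.54630383 -0.15172336] len 0.2228328666895245
```

```bash
cat > go.py <<'E'
# go.py x y z yaw [step_mm]: tool-axis units from the measured pose
import sys; from h import *
o=manip.get_obs(); p=o["position"]; R=Ro.from_quat(o["ee_rot"]).as_matrix()
x,y,z,yaw=map(float,sys.argv[1:5]); st=float(sys.argv[5])/1e3 if len(sys.argv)>5 else .045
d=np.array([x,y,z])-p; n=max(1,int(np.ceil(np.linalg.norm(d)/st)))
G=Ro.from_euler("z",yaw).as_matrix()@np.diag([1,-1,-1]); w=Ro.from_matrix(R.T@G).as_rotvec(); m=max(1,int(np.ceil(np.linalg.norm(w)/.145)))
print("t",round(o["clock"],2),"pos",p.round(4),"yaw",np.arctan2(R[1,0],R[0,0]).round(4),"q",o["joint_pos"].round(2),"F",o["ft_force"].round(1),"grip",round(o["grip_width"],3),round(o["grasp_force"],1))
print("turn first:",m,"rows",(w/m/(np.pi/4)).round(4)); print("shift, tool now:",n,(R.T@d/n/.75).round(4)," at goal yaw:",n,(G.T@d/n/.75).round(4))
E
python3 go.py .5 -.25 .23 1.735
```

```text
t 0.25 pos [ 0.2734 -0.5619  0.231 ] yaw 0.4529 q [ 1.1   0.33 -0.06  1.46  0.02  1.35 -0.09] F [ 0.2 -0.7 -0.3] grip 1.003 0.0
turn first: 9 rows [-1.000e-04 -1.000e-04 -1.814e-01]
shift, tool now: 9 [ 0.0504 -0.0269  0.0002]  at goal yaw: 9 [0.0401 0.0407 0.0001]
```

Emit:
move_arm:
  motion:
    - [[0,0,0],[0,0,-0.163],1]
    - [[0,0,0],[0,0,-0.163],1]
    - [[0,0,0],[0,0,-0.163],1]
    - [[0,0,0],[0,0,-0.163],1]
    - [[0,0,0],[0,0,-0.163],1]
    - [[0,0,0],[0,0,-0.163],1]
    - [[0,0,0],[0,0,-0.163],1]
    - [[0,0,0],[0,0,-0.163],1]
    - [[0,0,0],[0,0,-0.163],1]
    - [[0,0,0],[0,0,-0.163],1]

```text
clock: 1.25
position: [0.2734, -0.5619, 0.2312]
ee_rot: [0.645, 0.764, 0.0, -0.0]
ft_force: [0.5, 0.2, -0.2]
grip_width: 0.998
grasp_force: 0.0
```

```bash
python3 go.py .53 -.2 .23 1.735
```

```text
t 1.25 pos [ 0.2734 -0.5619  0.2312] yaw 1.7383 q [ 1.23  0.34 -0.24  1.45  0.08  1.36  1.16] F [ 0.5  0.2 -0.2] grip 0.998 0.0
turn first: 1 rows [-0.0001 -0.0003  0.0042]
shift, tool now: 10 [0.0419 0.0418 0.0002]  at goal yaw: 10 [0.042  0.0416 0.0002]
```

Emit:
move_arm:
  motion:
    - [[0.042,0.042,0],[0,0,0.004],1]
    - [[0.042,0.042,0],[0,0,0],1]
    - [[0.042,0.042,0],[0,0,0],1]
    - [[0.042,0.042,0],[0,0,0],1]
    - [[0.042,0.042,0],[0,0,0],1]
    - [[0.042,0.042,0],[0,0,0],1]
    - [[0.042,0.042,0],[0,0,0],1]
    - [[0.042,0.042,0],[0,0,0],1]
    - [[0.042,0.042,0],[0,0,0],1]
    - [[0.042,0.042,0],[0,0,0],1]

```text
clock: 2.25
position: [0.5352, -0.1995, 0.2315]
ee_rot: [0.649, 0.761, -0.0, 0.0]
ft_force: [0.2, -0.4, 0.4]
grip_width: 0.998
grasp_force: 0.0
```

```bash
python3 go.py .5624 .3575 .15 1.735 48
```

```text
t 2.25 pos [ 0.5352 -0.1995  0.2315] yaw 1.7296 q [ 0.71  0.26 -0.52  1.59  0.13  1.33  0.34] F [ 0.2 -0.4  0.4] grip 0.998 0.0
turn first: 1 rows [ 0.0003  0.0006 -0.0069]
shift, tool now: 12 [0.0606 0.0128 0.009 ]  at goal yaw: 12 [0.0606 0.0131 0.0091]
```

Emit:
move_arm:
  motion:
    - [[0.0606,0.013,0.009],[0,0,-0.007],1]
    - [[0.0606,0.013,0.009],[0,0,0],1]
    - [[0.0606,0.013,0.009],[0,0,0],1]
    - [[0.0606,0.013,0.009],[0,0,0],1]
    - [[0.0606,0.013,0.009],[0,0,0],1]
    - [[0.0606,0.013,0.009],[0,0,0],1]
    - [[0.0606,0.013,0.009],[0,0,0],1]
    - [[0.0606,0.013,0.009],[0,0,0],1]
    - [[0.0606,0.013,0.009],[0,0,0],1]
    - [[0.0606,0.013,0.009],[0,0,0],1]
    - [[0.0606,0.013,0.009],[0,0,0],1]
    - [[0.0606,0.013,0.009],[0,0,0],1]

```text
clock: 3.45
position: [0.5608, 0.3577, 0.1498]
ee_rot: [0.647, 0.763, -0.0, 0.0]
ft_force: [-0.1, 0.3, 0.4]
grip_width: 0.999
grasp_force: 0.0
```

```bash
python3 go.py .5624 .3575 .06 1.735 30; python3 go.py .5624 .3575 .005 1.735 30
```

```text
t 3.45 pos [0.5608 0.3577 0.1498] yaw 1.7347 q [-0.14  0.57 -0.71  1.42  0.38  1.29 -0.71] F [-0.1  0.3  0.4] grip 0.999 0.0
turn first: 1 rows [ 0.      0.0006 -0.0004]
shift, tool now: 3 [-0.0002  0.0007  0.0399]  at goal yaw: 3 [-0.0002  0.0007  0.0399]
t 3.45 pos [0.5608 0.3577 0.1498] yaw 1.7347 q [-0.14  0.57 -0.71  1.42  0.38  1.29 -0.71] F [-0.1  0.3  0.4] grip 0.999 0.0
turn first: 1 rows [ 0.      0.0006 -0.0004]
shift, tool now: 5 [-0.0001  0.0004  0.0386]  at goal yaw: 5 [-0.0001  0.0004  0.0386]
```

Emit:
move_arm:
  motion:
    - [[0,0.001,0.04],[0,0,0],1]
    - [[0,0.001,0.04],[0,0,0],1]
    - [[0,0,0.04],[0,0,0],1]
    - [[0,0,0.04],[0,0,0],1]
    - [[0,0,0.026],[0,0,0],1]
    - [[0,0,0.01],[0,0,0],1]
    - [[0,0,0],[0,0,0],-1]
    - [[0,0,0],[0,0,0],-1]
    - [[0,0,0],[0,0,0],-1]
    - [[0,0,0],[0,0,0],-1]
    - [[0,0,0],[0,0,0],-1]
    - [[0,0,0],[0,0,0],-1]
  newtons: 50

```text
clock: 4.65
position: [0.5631, 0.3569, 0.005]
ee_rot: [0.647, 0.763, 0.001, 0.0]
ft_force: [-0.5, -0.6, 5.6]
grip_width: 0.378
grasp_force: 49.3
```

```bash
python3 go.py .5624 .3575 .2 1.735 30
```

```text
t 4.65 pos [0.5631 0.3569 0.005 ] yaw 1.7352 q [-0.17  0.72 -0.65  1.52  0.48  1.06 -0.77] F [-0.5 -0.6  5.6] grip 0.378 49.3
turn first: 1 rows [ 0.0029 -0.0009  0.0002]
shift, tool now: 7 [ 0.0002 -0.     -0.0371]  at goal yaw: 7 [ 0.0001 -0.0001 -0.0371]
```

Emit:
move_arm:
  motion:
    - [[0,0,-0.02],[0,0,0],-1]
    - [[0,0,-0.04],[0,0,0],-1]
    - [[0,0,-0.05],[0,0,0],-1]
    - [[0,0,-0.05],[0,0,0],-1]
    - [[0,0,-0.05],[0,0,0],-1]
    - [[0,0,-0.04],[0,0,0],-1]

```text
clock: 5.25
position: [0.5624, 0.3568, 0.1948]
ee_rot: [0.646, 0.763, 0.001, 0.0]
ft_force: [0.2, -0.1, -1.7]
grip_width: 0.377
grasp_force: 49.9
```

```bash
cat >> h.py <<'E'
T0=np.array([.546,-.1525]); TY=.164
def tw(x,y): return T0+np.array([[np.cos(TY),-np.sin(TY)],[np.sin(TY),np.cos(TY)]])@[x,y]
E
python3 -c "
from h import *
for a in((.055,-.056),(.08,.047),(.03,.047)): print(a,tw(*a).round(4))"
python3 go.py .609 -.1988 .2 1.735 47
```

```text
(0.055, -0.056) [ 0.6094 -0.1988]
(0.08, 0.047) [ 0.6173 -0.0931]
(0.03, 0.047) [ 0.5679 -0.1012]
t 5.25 pos [0.5624 0.3568 0.1948] yaw 1.7357 q [-0.13  0.54 -0.73  1.36  0.36  1.37 -0.69] F [ 0.2 -0.1 -1.7] grip 0.377 49.9
turn first: 1 rows [ 0.0033 -0.0013  0.0008]
shift, tool now: 12 [-0.0617 -0.005  -0.0007]  at goal yaw: 12 [-0.0617 -0.005  -0.0006]
```

Emit:
move_arm:
  motion:
    - [[-0.0617,-0.005,-0.0007],[0.003,-0.001,0],-1]
    - [[-0.0617,-0.005,-0.0007],[0,0,0],-1]
    - [[-0.0617,-0.005,-0.0007],[0,0,0],-1]
    - [[-0.0617,-0.005,-0.0007],[0,0,0],-1]
    - [[-0.0617,-0.005,-0.0007],[0,0,0],-1]
    - [[-0.0617,-0.005,-0.0007],[0,0,0],-1]
    - [[-0.0617,-0.005,-0.0007],[0,0,0],-1]
    - [[-0.0617,-0.005,-0.0007],[0,0,0],-1]
    - [[-0.0617,-0.005,-0.0007],[0,0,0],-1]
    - [[-0.0617,-0.005,-0.0007],[0,0,0],-1]
    - [[-0.0617,-0.005,-0.0007],[0,0,0],-1]
    - [[-0.0617,-0.005,-0.0007],[0,0,0],-1]

```text
clock: 6.45
position: [0.6088, -0.2004, 0.1992]
ee_rot: [0.646, 0.763, -0.001, 0.0]
ft_force: [1.8, 0.9, -0.7]
grip_width: 0.378
grasp_force: 49.9
```

```bash
python3 go.py .609 -.1988 .013 1.735 30
```

```text
t 6.45 pos [ 0.6088 -0.2004  0.1992] yaw 1.7358 q [ 0.66  0.44 -0.56  1.43  0.24  1.33  0.25] F [ 1.8  0.9 -0.7] grip 0.378 49.9
turn first: 1 rows [-0.0014  0.0019  0.001 ]
shift, tool now: 7 [0.0003 0.0001 0.0355]  at goal yaw: 7 [0.0003 0.0001 0.0355]
```

Emit:
move_arm:
  motion:
    - [[0,0,0.04],[0,0,0],-1]
    - [[0,0,0.05],[0,0,0],-1]
    - [[0,0,0.05],[0,0,0],-1]
    - [[0,0,0.05],[0,0,0],-1]
    - [[0,0,0.035],[0,0,0],-1]
    - [[0,0,0.013],[0,0,0],-1]
    - [[0,0,0.01],[0,0,0],-1]
    - [[0,0,0],[0,0,0],-1]
    - [[0,0,0],[0,0,0],0.1]
    - [[0,0,0],[0,0,0],0.1]
    - [[0,0,0],[0,0,0],0.1]
    - [[0,0,0],[0,0,0],0.1]

```text
clock: 7.65
position: [0.6088, -0.1991, 0.0123]
ee_rot: [0.647, 0.763, -0.001, 0.0]
ft_force: [-0.1, -0.4, -0.5]
grip_width: 0.553
grasp_force: 0.0
```

```bash
python3 go.py .609 -.1988 .2 1.735 30
```

```text
t 7.65 pos [ 0.6088 -0.1991  0.0123] yaw 1.7353 q [ 0.63  0.62 -0.51  1.6   0.34  1.01  0.18] F [-0.1 -0.4 -0.5] grip 0.553 0.0
turn first: 1 rows [-0.0019  0.0018  0.0004]
shift, tool now: 7 [ 0.     -0.     -0.0358]  at goal yaw: 7 [ 0.0001  0.     -0.0358]
```

Emit:
move_arm:
  motion:
    - [[0,0,-0.015],[0,0,0],0.1]
    - [[0,0,-0.03],[0,0,0],0.1]
    - [[0,0,-0.05],[0,0,0],0.1]
    - [[0,0,-0.05],[0,0,0],0.1]
    - [[0,0,-0.05],[0,0,0],0.1]
    - [[0,0,-0.05],[0,0,0],0.1]
    - [[0,0,0],[0,0,0.182],0.1]
    - [[0,0,0],[0,0,0.182],0.1]
    - [[0,0,0],[0,0,0.182],0.1]
    - [[0,0,0],[0,0,0.182],0.1]
    - [[0,0,0],[0,0,0.182],0.1]
    - [[0,0,0],[0,0,0.182],0.1]

```text
clock: 8.85
position: [0.6089, -0.1986, 0.1964]
ee_rot: [0.906, 0.422, -0.001, 0.0]
ft_force: [-1.2, 0.2, -0.3]
grip_width: 0.548
grasp_force: 0.0
```

Emit:
move_arm:
  motion:
    - [[0,0,0],[0,0,0.182],0.1]
    - [[0,0,0],[0,0,0.182],0.1]
    - [[0,0,0],[0,0,0.182],0.1]
    - [[0,0,0],[0,0,0.182],0.1]
    - [[0,0,0],[0,0,0.182],0.1]
    - [[0,0,0],[0,0,0],0.1]

```text
clock: 9.45
position: [0.609, -0.1985, 0.1964]
ee_rot: [0.997, 0.08, -0.001, 0.001]
ft_force: [-0.9, 0.8, -0.0]
grip_width: 0.547
grasp_force: 0.0
```

```bash
python3 go.py .6705 .1207 .15 .164 46
python3 - <<'E'
from h import *
t=vision.camera("top"); s=vision.camera("side")
cv2.imwrite("pics/a.png",np.vstack([t["pixels"][130:270,150:410,::-1],s["pixels"][160:360,160:420,::-1]]).repeat(1,0))
E
```

```text
t 9.45 pos [ 0.609  -0.1985  0.1964] yaw 0.1611 q [ 0.48  0.4  -0.31  1.45  0.13  1.31 -1.25] F [-0.9  0.8 -0. ] grip 0.547 0.0
turn first: 1 rows [ 0.0015  0.0019 -0.0037]
shift, tool now: 8 [ 0.0187 -0.0509  0.0076]  at goal yaw: 8 [ 0.0188 -0.0508  0.0077]
```

View pics/a.png

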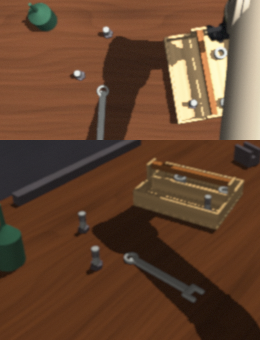

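The side crop shows the second bush upright in the far (-y) compartment at crop (180,178). Both bolts are still standing, at crop (82,222) and (95,258).

Emit:
move_arm:
  motion:
    - [[0.019,-0.051,0.0077],[0.0015,0.002,-0.004],0.1]
    - [[0.019,-0.051,0.0077],[0,0,0],0.1]
    - [[0.019,-0.051,0.0077],[0,0,0],0.1]
    - [[0.019,-0.051,0.0077],[0,0,0],0.1]
    - [[0.019,-0.051,0.0077],[0,0,0],0.1]
    - [[0.019,-0.051,0.0077],[0,0,0],0.1]
    - [[0.019,-0.051,0.0077],[0,0,0],0.1]
    - [[0.019,-0.051,0.0077],[0,0,0],0.1]
    - [[0,0,0],[0,0,0],0.1]

```text
clock: 10.45
position: [0.6694, 0.1302, 0.1483]
ee_rot: [0.996, 0.089, -0.001, -0.002]
ft_force: [-0.0, -0.1, 0.4]
grip_width: 0.549
grasp_force: 0.0
```

```bash
python3 go.py .6705 .1207 .018 .164 30
```

```text
t 10.45 pos [0.6694 0.1302 0.1483] yaw 0.1788 q [ 0.03  0.54 -0.42  1.38  0.21  1.27 -1.79] F [-0.  -0.1  0.4] grip 0.549 0.0
turn first: 1 rows [-0.0063  0.0023  0.0188]
shift, tool now: 5 [-0.0001  0.0027  0.0347]  at goal yaw: 5 [-0.0001  0.0025  0.0347]
```

Emit:
move_arm:
  motion:
    - [[0,0,0.04],[0,0,0],0.1]
    - [[0,0,0.02],[0,0,0],0.1]
    - [[0,0,0],[0,0,0],0.1]

```text
clock: 10.75
position: [0.6692, 0.1208, 0.1014]
ee_rot: [0.996, 0.084, -0.003, 0.0]
ft_force: [0.7, -1.1, -0.3]
grip_width: 0.551
grasp_force: 0.0
```

```bash
python3 go.py .6705 .1207 .018 .164 30
```

```text
t 10.75 pos [0.6692 0.1208 0.1014] yaw 0.1674 q [ 0.04  0.58 -0.4   1.42  0.23  1.19 -1.8 ] F [ 0.7 -1.1 -0.3] grip 0.551 0.0
turn first: 1 rows [-0.0001  0.0071  0.0044]
shift, tool now: 3 [0.0008 0.0001 0.0371]  at goal yaw: 3 [0.0006 0.0001 0.0371]
```

Emit:
move_arm:
  motion:
    - [[0.001,0,0.04],[0,0.004,0.004],0.1]
    - [[0.001,0,0.04],[0,0,0],0.1]
    - [[0,0,0.021],[0,0,0],0.1]
    - [[0,0,0.01],[0,0,0],0.1]
    - [[0,0,0],[0,0,0],0.1]
    - [[0,0,0],[0,0,0],-1]
    - [[0,0,0],[0,0,0],-1]
    - [[0,0,0],[0,0,0],-1]
    - [[0,0,0],[0,0,0],-1]
    - [[0,0,0],[0,0,0],-1]
    - [[0,0,0],[0,0,0],-1]

```text
clock: 11.85
position: [0.6732, 0.1223, 0.0224]
ee_rot: [0.997, 0.081, 0.002, -0.0]
ft_force: [0.3, -0.9, 6.8]
grip_width: 0.172
grasp_force: 48.7
```

```bash
python3 go.py .6173 -.0931 .16 .164 30
```

```text
t 11.85 pos [0.6732 0.1223 0.0224] yaw 0.1629 q [ 0.02  0.66 -0.38  1.47  0.27  1.05 -1.83] F [ 0.3 -0.9  6.8] grip 0.172 48.7
turn first: 1 rows [-0.0004 -0.0059 -0.0014]
shift, tool now: 9 [-0.0133  0.0301 -0.0205]  at goal yaw: 9 [-0.0134  0.0301 -0.0204]
```

Emit:
move_arm:
  motion:
    - [[0,0,-0.02],[0,0,0],-1]
    - [[0,0,-0.04],[0,0,0],-1]
    - [[0,0,-0.05],[0,0,0],-1]
    - [[0,0,-0.05],[0,0,0],-1]
    - [[0,0,-0.03],[0,0,0],-1]
    - [[-0.02,0.045,0],[0,0,0],-1]
    - [[-0.02,0.045,0],[0,0,0],-1]
    - [[-0.02,0.045,0],[0,0,0],-1]
    - [[-0.02,0.045,0],[0,0,0],-1]
    - [[-0.02,0.045,0],[0,0,0],-1]
    - [[-0.02,0.045,0],[0,0,0],-1]
    - [[0,0,0],[0,0,0],-1]

```text
clock: 13.05
position: [0.6146, -0.0996, 0.164]
ee_rot: [0.997, 0.077, 0.001, 0.002]
ft_force: [0.2, -1.1, -0.7]
grip_width: 0.169
grasp_force: 48.9
```

Emit:
move_arm:
  motion:
    - [[0,0,0],[0,0,0],-1]
    - [[0,0,0],[0,0,0],-1]

```text
clock: 13.25
position: [0.6163, -0.0908, 0.1637]
ee_rot: [0.997, 0.082, 0.002, -0.001]
ft_force: [-0.3, 0.8, -0.5]
grip_width: 0.171
grasp_force: 48.9
```

```bash
python3 go.py .6173 -.0931 .030 .164 30
```

```text
t 13.25 pos [ 0.6163 -0.0908  0.1637] yaw 0.1646 q [ 0.36  0.39 -0.36  1.54  0.14  1.23 -1.43] F [-0.3  0.8 -0.5] grip 0.171 48.9
turn first: 1 rows [-0.0012 -0.004   0.0008]
shift, tool now: 5 [0.0001 0.0007 0.0357]  at goal yaw: 5 [0.0002 0.0006 0.0357]
```

Emit:
move_arm:
  motion:
    - [[0,0.002,0.04],[0,0,0],-1]
    - [[0,0.001,0.05],[0,0,0],-1]
    - [[0,0,0.045],[0,0,0],-1]
    - [[0,0,0.028],[0,0,0],-1]
    - [[0,0,0.015],[0,0,0],-1]
    - [[0,0,0],[0,0,0],-1]
    - [[0,0,0],[0,0,0],-1]

```text
clock: 13.95
position: [0.6175, -0.0911, 0.0299]
ee_rot: [0.997, 0.083, 0.002, -0.001]
ft_force: [1.4, 3.7, -0.0]
grip_width: 0.166
grasp_force: 61.9
```

```bash
python3 go.py .6173 -.0931 .030 .164 30
```

```text
t 13.95 pos [ 0.6175 -0.0911  0.0299] yaw 0.1668 q [ 0.34  0.53 -0.34  1.65  0.2   0.99 -1.47] F [ 1.4  3.7 -0. ] grip 0.166 61.9
turn first: 1 rows [-0.0028 -0.0043  0.0035]
shift, tool now: 1 [-0.0007  0.0025 -0.0001]  at goal yaw: 1 [-0.0007  0.0025 -0.0001]
```

Emit:
move_arm:
  motion:
    - [[0,0.001,0],[0,0,0],-1]
    - [[0,0,0],[0,0,0],-1]

```text
clock: 14.15
position: [0.6174, -0.0944, 0.03]
ee_rot: [0.997, 0.082, 0.002, -0.0]
ft_force: [1.0, 4.0, 1.7]
grip_width: 0.163
grasp_force: 61.9
```

```bash
python3 go.py .6173 -.0931 .030 .164 30
python3 - <<'E'
from h import *
t=vision.camera("top"); s=vision.camera("side")
cv2.imwrite("pics/b.png",np.hstack([cv2.resize(a["pixels"][y:y+110,x:x+130,::-1],None,fx=3,fy=3) for a,x,y in((t,300,145),(s,285,160))]))
E
```

```text
t 14.15 pos [ 0.6174 -0.0944  0.03  ] yaw 0.1639 q [ 0.34  0.53 -0.34  1.65  0.2   0.99 -1.47] F [1.  4.  1.7] grip 0.163 61.9
turn first: 1 rows [-0.0007 -0.0044 -0.0001]
shift, tool now: 1 [ 0.0002 -0.0018  0.    ]  at goal yaw: 1 [ 0.0002 -0.0018  0.    ]
```

View pics/b.png

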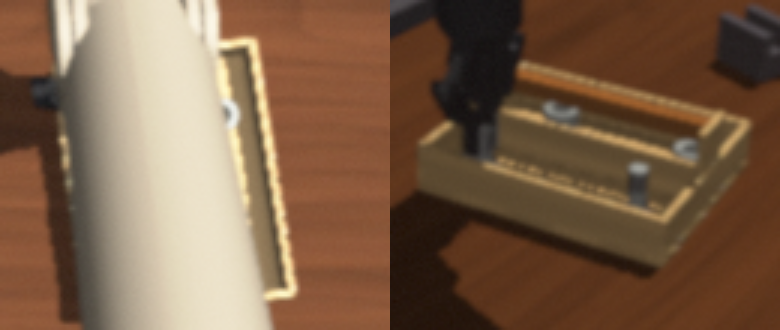

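The side crop shows the bolt held just off the floor, near the far end of the +y compartment. A small sideways force suggests the hand is brushing the bar, so I'll move a few mm away before releasing.

Emit:
move_arm:
  motion:
    - [[0,-0.008,-0.002],[0,0,0],-1]
    - [[0,0,0],[0,0,0],-1]
    - [[0,0,0],[0,0,0],-1]

```text
clock: 14.55
position: [0.6155, -0.0899, 0.0309]
ee_rot: [0.997, 0.081, 0.001, 0.0]
ft_force: [-0.3, -1.0, -1.3]
grip_width: 0.163
grasp_force: 61.7
```

```bash
python3 go.py .6173 -.0931 .030 .164 30
```

```text
t 14.55 pos [ 0.6155 -0.0899  0.0309] yaw 0.1626 q [ 0.34  0.53 -0.34  1.65  0.2   0.99 -1.48] F [-0.3 -1.  -1.3] grip 0.163 61.7
turn first: 1 rows [ 0.0003 -0.0021 -0.0018]
shift, tool now: 1 [0.0017 0.0046 0.0013]  at goal yaw: 1 [0.0017 0.0046 0.0013]
```

Emit:
move_arm:
  motion:
    - [[0,0,0],[0,0,0],-0.3]
    - [[0,0,0],[0,0,0],-0.3]
    - [[0,0,0],[0,0,0],-0.3]
    - [[0,0,0],[0,0,0],-0.3]
    - [[0,0,-0.015],[0,0,0],-0.3]
    - [[0,0,-0.03],[0,0,0],-0.3]
    - [[0,0,-0.05],[0,0,0],-0.3]
    - [[0,0,-0.05],[0,0,0],-0.1]
    - [[0,0,-0.04],[0,0,0],0.1]
    - [[0,0,0],[0,0,0],0.1]

```text
clock: 15.55
position: [0.618, -0.0894, 0.1759]
ee_rot: [0.997, 0.081, 0.005, 0.001]
ft_force: [0.4, -0.2, -0.1]
grip_width: 0.55
grasp_force: 0.0
```

```bash
python3 go.py .5480 .1955 .15 .164 40
```

```text
t 15.55 pos [ 0.618  -0.0894  0.1759] yaw 0.163 q [ 0.36  0.38 -0.36  1.53  0.14  1.24 -1.44] F [ 0.4 -0.2 -0.1] grip 0.55 0.0
turn first: 1 rows [ 0.0028 -0.0133 -0.0013]
shift, tool now: 8 [-0.0039 -0.0488  0.0042]  at goal yaw: 8 [-0.0038 -0.0488  0.0043]
```

Emit:
move_arm:
  motion:
    - [[-0.004,-0.049,0.0042],[0,0,0],0.1]
    - [[-0.004,-0.049,0.0042],[0,0,0],0.1]
    - [[-0.004,-0.049,0.0042],[0,0,0],0.1]
    - [[-0.004,-0.049,0.0042],[0,0,0],0.1]
    - [[-0.004,-0.049,0.0042],[0,0,0],0.1]
    - [[-0.004,-0.049,0.0042],[0,0,0],0.1]
    - [[-0.004,-0.049,0.0042],[0,0,0],0.1]
    - [[-0.004,-0.049,0.0042],[0,0,0],0.1]
    - [[0,0,0.03],[0,0,0],0.1]
    - [[0,0,0.02],[0,0,0],0.1]
    - [[0,0,0],[0,0,0],0.1]
    - [[0,0,0],[0,0,0],0.1]

```text
clock: 16.75
position: [0.5446, 0.1956, 0.1072]
ee_rot: [0.997, 0.081, 0.001, 0.0]
ft_force: [0.7, 0.7, 0.9]
grip_width: 0.553
grasp_force: 0.0
```

```bash
python3 go.py .5480 .1955 .018 .164 30
python3 - <<'E'
from h import *
s=vision.camera("side")
cv2.imwrite("pics/c.png",cv2.resize(s["pixels"][160:310,150:420,::-1],None,fx=2.5,fy=2.5))
E
```

```text
t 16.75 pos [0.5446 0.1956 0.1072] yaw 0.1613 q [-0.01  0.38 -0.5   1.71  0.2   1.1  -1.98] F [0.7 0.7 0.9] grip 0.553 0.0
turn first: 1 rows [ 0.0002 -0.0022 -0.0035]
shift, tool now: 3 [0.0014 0.0003 0.0396]  at goal yaw: 3 [0.0015 0.0003 0.0396]
```

View pics/c.png

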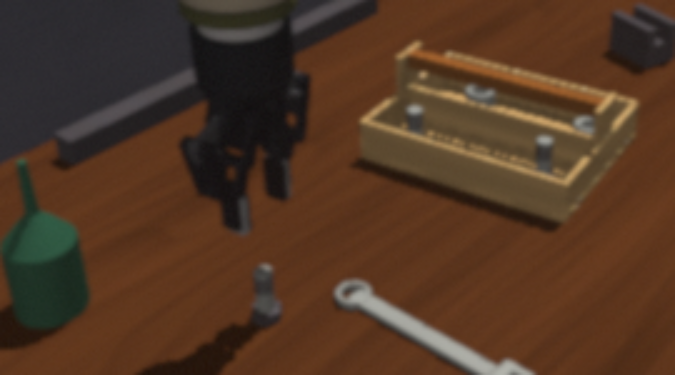

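The first bolt stands in the tote at crop (415,117), with bolt_in at (545,152). The gripper is over the last bolt at (265,293).

Emit:
move_arm:
  motion:
    - [[0.002,0,0.03],[0,0,0],0.1]
    - [[0.002,0,0.04],[0,0,0],0.1]
    - [[0,0,0.03],[0,0,0],0.1]
    - [[0,0,0.019],[0,0,0],0.1]
    - [[0,0,0],[0,0,0],0.1]
    - [[0,0,0],[0,0,0],-1]
    - [[0,0,0],[0,0,0],-1]
    - [[0,0,0],[0,0,0],-1]
    - [[0,0,0],[0,0,0],-1]
    - [[0,0,0],[0,0,0],-1]
    - [[0,0,0],[0,0,0],-1]

```text
clock: 17.9
position: [0.5485, 0.1976, 0.0194]
ee_rot: [0.997, 0.081, 0.002, -0.0]
ft_force: [-0.6, -0.7, 5.9]
grip_width: 0.173
grasp_force: 48.7
```

```bash
python3 -c "
from h import *
print(tw(.022,.053))"; python3 go.py .5590 -.0966 .02 .164 41
```

```text
[ 0.55905172 -0.0966193 ]
t 17.9 pos [0.5485 0.1976 0.0194] yaw 0.1628 q [-0.04  0.49 -0.47  1.77  0.27  0.94 -2.03] F [-0.6 -0.7  5.9] grip 0.173 48.7
turn first: 1 rows [-0.0005 -0.0062 -0.0016]
shift, tool now: 8 [-0.0062  0.0487 -0.0001]  at goal yaw: 8 [-0.0063  0.0487 -0.0001]
```

Emit:
move_arm:
  motion:
    - [[0,0,-0.02],[0,0,0],-1]
    - [[0,0,-0.04],[0,0,0],-1]
    - [[0,0,-0.05],[0,0,0],-1]
    - [[0,0,-0.05],[0,0,0],-1]
    - [[0,0,-0.03],[0,0,0],-1]

```text
clock: 18.4
position: [0.5478, 0.1979, 0.1648]
ee_rot: [0.997, 0.082, 0.003, -0.001]
ft_force: [0.5, -0.4, -1.4]
grip_width: 0.173
grasp_force: 48.7
```

Emit:
move_arm:
  motion:
    - [[-0.006,0.049,0],[0,0,0],-1]
    - [[-0.006,0.049,0],[0,0,0],-1]
    - [[-0.006,0.049,0],[0,0,0],-1]
    - [[-0.006,0.049,0],[0,0,0],-1]
    - [[-0.006,0.049,0],[0,0,0],-1]
    - [[-0.006,0.049,0],[0,0,0],-1]
    - [[-0.006,0.049,0],[0,0,0],-1]
    - [[-0.006,0.047,0],[0,0,0],-1]
    - [[0,0,0],[0,0,0],-1]
    - [[0,0,0],[0,0,0],-1]
    - [[0,0,0],[0,0,0],-1]
    - [[0,0,0],[0,0,0],-1]

```text
clock: 19.6
position: [0.5592, -0.0957, 0.1607]
ee_rot: [0.997, 0.082, 0.001, -0.0]
ft_force: [-0.2, 0.5, -0.2]
grip_width: 0.168
grasp_force: 48.8
```

```bash
python3 go.py .5590 -.0966 .028 .164 30
```

```text
t 19.6 pos [ 0.5592 -0.0957  0.1607] yaw 0.1651 q [ 0.39  0.28 -0.36  1.7   0.1   1.18 -1.39] F [-0.2  0.5 -0.2] grip 0.168 48.8
turn first: 1 rows [-0.0008 -0.0036  0.0014]
shift, tool now: 5 [-0.0002  0.0003  0.0354]  at goal yaw: 5 [-0.0001  0.0002  0.0354]
```

Emit:
move_arm:
  motion:
    - [[0,0,0.04],[0,0,0],-1]
    - [[0,0,0.05],[0,0,0],-1]
    - [[0,0,0.045],[0,0,0],-1]
    - [[0,0,0.027],[0,0,0],-1]
    - [[0,0,0.013],[0,0,0],-1]
    - [[0,0,0],[0,0,0],-1]
    - [[0,0,0],[0,0,0],-1]

```text
clock: 20.3
position: [0.5602, -0.0967, 0.0302]
ee_rot: [0.997, 0.082, 0.002, -0.0]
ft_force: [-0.7, -0.0, -0.1]
grip_width: 0.175
grasp_force: 48.9
```

```bash
python3 go.py .5590 -.0966 .028 .164 30
```

```text
t 20.3 pos [ 0.5602 -0.0967  0.0302] yaw 0.1635 q [ 0.37  0.43 -0.34  1.8   0.17  0.93 -1.44] F [-0.7 -0.  -0.1] grip 0.175 48.9
turn first: 1 rows [-0.     -0.0048 -0.0006]
shift, tool now: 1 [-0.0015 -0.0004  0.0029]  at goal yaw: 1 [-0.0015 -0.0004  0.0029]
```

Emit:
move_arm:
  motion:
    - [[0,0,0.004],[0,0,0],-1]
    - [[0,0,0],[0,0,0],-1]
    - [[0,0,0],[0,0,0],-0.3]
    - [[0,0,0],[0,0,0],-0.3]
    - [[0,0,0],[0,0,0],-0.3]
    - [[0,0,0],[0,0,0],-0.3]
    - [[0,0,-0.015],[0,0,0],-0.3]
    - [[0,0,-0.03],[0,0,0],-0.3]
    - [[0,0,-0.05],[0,0,0],-0.3]
    - [[0,0,-0.05],[0,0,0],-0.1]
    - [[0,0,-0.04],[0,0,0],0.1]
    - [[0,0,0],[0,0,0],0.1]

```text
clock: 21.5
position: [0.5615, -0.0977, 0.1702]
ee_rot: [0.997, 0.081, 0.005, 0.001]
ft_force: [0.0, -0.4, 0.0]
grip_width: 0.549
grasp_force: 0.0
```

```bash
python3 go.py .546 -.1525 .2 .164 30
python3 - <<'E'
from h import *
s=vision.camera("side");t=vision.camera("top")
cv2.imwrite("pics/d.png",np.hstack([cv2.resize(a["pixels"][y:y+110,x:x+130,::-1],None,fx=3,fy=3) for a,x,y in((t,300,145),(s,285,160))]))
hsv=cv2.cvtColor(s["pixels"],cv2.COLOR_RGB2HSV)
o=cv2.inRange(hsv,(4,125,100),(16,255,255)); p,st,_=blob(o,(355,193),50); print(p,st,ray(s,p,.085))
E
```

```text
t 21.5 pos [ 0.5615 -0.0977  0.1702] yaw 0.1624 q [ 0.4   0.27 -0.36  1.68  0.1   1.2  -1.39] F [ 0.  -0.4  0. ] grip 0.549 0.0
turn first: 1 rows [ 0.0032 -0.0126 -0.0021]
shift, tool now: 3 [-0.0106  0.0229 -0.0133]  at goal yaw: 3 [-0.0108  0.0229 -0.0132]
[352.42635659 188.8372093 ] [307 176  93  27 516] [ 0.55036883 -0.17146146  0.085     ]
```

View pics/d.png

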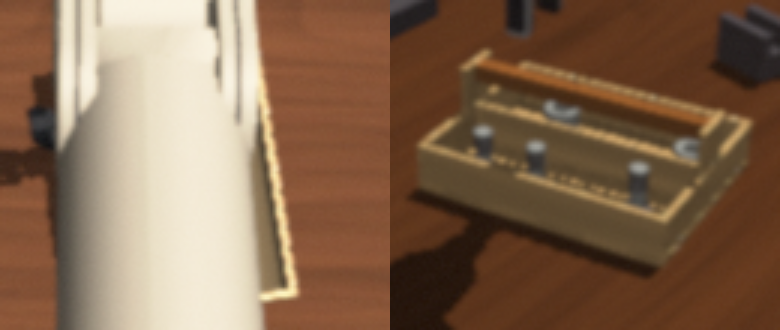

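The side crop shows all three bolts standing at (483,140), (536,155) and (638,185) on the +y side, and both bushes on the other side. The rim corner hasn't moved. Next I'll go for the handle.

Emit:
move_arm:
  motion:
    - [[-0.011,0.023,0],[0.003,-0.012,-0.002],0.1]
    - [[-0.011,0.023,0],[0,0,0],0.1]
    - [[-0.011,0.023,0],[0,0,0],0.1]
    - [[0,0,0.04],[0,0,0],0.1]
    - [[0,0,0],[0,0,0],0.1]
    - [[0,0,0],[0,0,0],0.1]
    - [[0,0,0],[0,0,0],0.1]

```text
clock: 22.3
position: [0.5433, -0.1517, 0.1354]
ee_rot: [0.997, 0.083, -0.003, -0.001]
ft_force: [0.7, -0.1, 0.1]
grip_width: 0.551
grasp_force: 0.0
```

```bash
python3 go.py .546 -.1525 .06 .164 30
```

```text
t 22.3 pos [ 0.5433 -0.1517  0.1354] yaw 0.1654 q [ 0.47  0.3  -0.32  1.72  0.1   1.14 -1.29] F [ 0.7 -0.1  0.1] grip 0.551 0.0
turn first: 1 rows [-0.0035  0.0084  0.0018]
shift, tool now: 3 [0.0014 0.0006 0.0335]  at goal yaw: 3 [0.0011 0.0005 0.0335]
```

Emit:
move_arm:
  motion:
    - [[0.002,0.001,0.03],[-0.002,0.005,0.001],0.1]
    - [[0.001,0,0.035],[0,0,0],0.1]
    - [[0,0,0.025],[0,0,0],0.1]
    - [[0,0,0.01],[0,0,0],0.1]
    - [[0,0,0],[0,0,0],0.1]
    - [[0,0,0],[0,0,0],-1]
    - [[0,0,0],[0,0,0],-1]
    - [[0,0,0],[0,0,0],-1]
    - [[0,0,0],[0,0,0],-1]
    - [[0,0,0],[0,0,0],-1]
    - [[0,0,0],[0,0,0],-1]
  newtons: 60

```text
clock: 23.4
position: [0.5463, -0.1543, 0.0619]
ee_rot: [0.997, 0.081, 0.0, 0.001]
ft_force: [-0.3, -4.6, 6.2]
grip_width: 0.181
grasp_force: 58.4
```

Emit:
move_arm:
  motion:
    - [[0,0,0],[0,0,0],-1]
    - [[0,0,0],[0,0,0],-1]
    - [[0,0,0],[0,0,0],-1]
  newtons: 115

```text
clock: 23.7
position: [0.5464, -0.1543, 0.0621]
ee_rot: [0.997, 0.081, 0.0, 0.001]
ft_force: [0.0, -3.5, 8.3]
grip_width: 0.165
grasp_force: 111.9
```

```bash
python3 go.py .546 -.1525 .185 .164 15
```

```text
t 23.7 pos [ 0.5464 -0.1543  0.0621] yaw 0.162 q [ 0.46  0.38 -0.31  1.79  0.14  0.99 -1.32] F [ 0.  -3.5  8.3] grip 0.165 111.9
turn first: 1 rows [ 0.0023 -0.0005 -0.0026]
shift, tool now: 9 [-0.     -0.0002 -0.0182]  at goal yaw: 9 [-0.     -0.0003 -0.0182]
```

Emit:
move_arm:
  motion:
    - [[0,0,-0.004],[0,0,0],-1]
    - [[0,0,-0.008],[0,0,0],-1]
    - [[0,0,-0.012],[0,0,0],-1]
    - [[0,0,-0.016],[0,0,0],-1]
    - [[0,0,-0.02],[0,0,0],-1]
    - [[0,0,-0.022],[0,0,0],-1]
    - [[0,0,-0.022],[0,0,0],-1]
    - [[0,0,-0.02],[0,0,0],-1]
    - [[0,0,-0.016],[0,0,0],-1]
    - [[0,0,-0.012],[0,0,0],-1]
    - [[0,0,-0.008],[0,0,0],-1]
    - [[0,0,-0.004],[0,0,0],-1]

```text
clock: 24.9
position: [0.5453, -0.1526, 0.1831]
ee_rot: [0.997, 0.082, -0.002, -0.0]
ft_force: [1.0, -0.9, -9.1]
grip_width: 0.167
grasp_force: 112.3
```

Emit:
move_arm:
  motion:
    - [[0,0,0],[0,0,0],-1]
    - [[0,0,0],[0,0,0],-1]
    - [[0,0,0],[0,0,0],-1]
    - [[0,0,0],[0,0,0],-1]
    - [[0,0,0],[0,0,0],-1]
    - [[0,0,0],[0,0,0],-1]
    - [[0,0,0],[0,0,0],-1]
    - [[0,0,0],[0,0,0],-1]
    - [[0,0,0],[0,0,0],-1]
    - [[0,0,0],[0,0,0],-1]

```text
clock: 25.9
position: [0.5453, -0.1526, 0.1827]
ee_rot: [0.997, 0.082, -0.002, -0.0]
ft_force: [-0.4, 0.7, -9.6]
grip_width: 0.169
grasp_force: 112.1
```

```bash
python3 go.py .546 -.1525 .185 .164 15
python3 - <<'E'
from h import *
s=vision.camera("side"); cv2.imwrite("pics/e.png",cv2.resize(s["pixels"][100:260,260:450,::-1],None,fx=3.5,fy=3.5))
E
```

```text
t 25.9 pos [ 0.5453 -0.1526  0.1827] yaw 0.1638 q [ 0.47  0.26 -0.33  1.67  0.09  1.23 -1.28] F [-0.4  0.7 -9.6] grip 0.169 112.1
turn first: 1 rows [-0.0014  0.0039 -0.0003]
shift, tool now: 1 [ 0.001  0.    -0.003]  at goal yaw: 1 [ 0.001  0.    -0.003]
```

View pics/e.png

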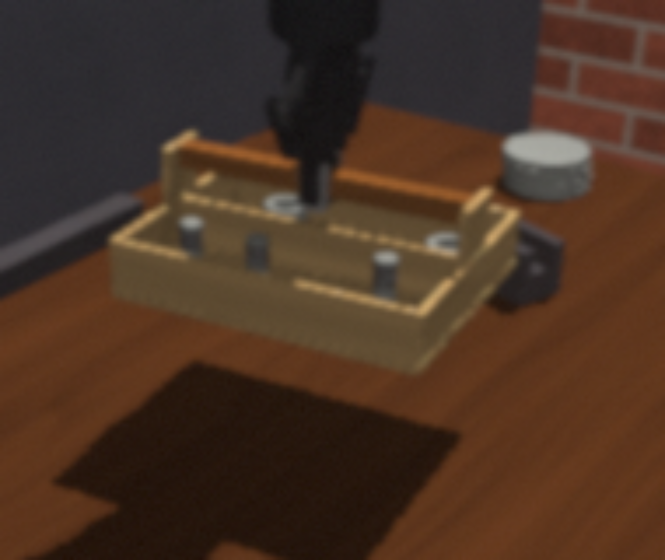

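The tote is lifted with all five parts in place (bolts at crop (190,235), (257,252) and (385,275); bushes behind). I'll check the tilt from the bar's ends numerically.

```bash
python3 - <<'E'
from h import *
s=vision.camera("side")
def pr(X): c=s["R"]@X+s["t"]; return np.array([s["fx"]*c[0]/c[2]+s["cx"],s["fy"]*c[1]/c[2]+s["cy"]])
for z in(0,.1207):
  for x,y in((.12,.095),(-.12,.095),(-.12,-.095)):
    p=pr(np.r_[tw(x,y),z+.046]); print(z,x,y,p.round(1),"crop e",((p-[260,100])*3.5).round(0))
E
```

```text
0 0.12 0.095 [292.6 209.9] crop e [114. 384.]
0 -0.12 0.095 [377.8 233.9] crop e [412. 469.]
0 -0.12 -0.095 [403.8 199.9] crop e [503. 350.]
0.1207 0.12 0.095 [290.8 168.1] crop e [108. 238.]
0.1207 -0.12 0.095 [381.  189.2] crop e [424. 312.]
0.1207 -0.12 -0.095 [408.  159.4] crop e [518. 208.]
```

```bash
python3 -c "
from workcell import order
print(order.hand_in())"
```

```text
the job is handed in; nothing more can be done
None
```

I put both bolts and the bush in their matching compartments, and the arm is holding the tote by its bar, level and about 12 cm above the bench. I handed the job in at about 26 s; it returned no verdict.

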